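# Park the probe modules and latch the bay

### The arm

A 7-joint arm with a two-finger parallel gripper is mounted at the origin on the work surface. World frame = base frame: x ahead of the robot, y to its left, z up, the work surface at z = 0. Lengths are in m, angles in rad, forces in N, time in s.
With the tool pointing down it reaches from about 0.425 to 0.925 m from the base axis. Payload 6.8 kg.
Tool frame: the origin (TCP) lies midway between the tips of the shut fingers; the grasp point (between the pads) lies 19 mm behind it (bot.hold_point_z is the distance from the TCP to the grasp point, in m); z points along the fingers, y is the line along which they close (so a half turn about z gives the same grasp; the last joint's range is limited). The gripper opens to 85 mm and grips with 20 to 120 N. Pads are 22 mm wide; open, the fingers measure 114 mm over their backs; the gripper's body (76 mm by 85 mm) begins 54 mm behind the grasp point. The pads swing forward as they close: fully open they stand 13 mm farther back than shut.
Start: joints at [1.034, 0.477, 0.022, 1.555, -0.011, 1.109, -0.083], TCP at [0.281, -0.614, 0.231] pointing down, gripper open.
Joint ranges: [-2.96, 2.96], [-0.34, 2.1], [-1.41, 1.46], [0.24, 2.44], [-1.37, 4.51], [0.17, 1.92], [-2.96, 2.96]. Speed limits (rad/s): [2.39, 2.39, 3.14, 3.14, 3.14, 3.14, 3.14].

### API

Orientations are given as a unit quaternion [w, x, y, z].
In Python, from station import bot gives the robot as it stands. The module is installed in compiled form; this text tells all that it offers.
- The arm moves only by the tool step_arm, never from a script. Its argument "increments" is a list that holds one entry, the list of rows, each a list of 7 numbers: the opening, from -1 (shut) to 1 (fully open), then the shift along the tool's x, y, z in mm, then the turn, a rotation vector about the tool's x, y, z in degrees. In form: [[[grip, x, y, z, ax, ay, az], ...]]. A call has 1 to 10 rows; each row is the pose to reach, as a shift and turn from the pose commanded when the call began, along the tool's axes at that moment; what a row does not reach only later rows make up. A row lasts 1/12 s, in which the tool goes at most 41.7 mm and 7.16 degrees, less where a joint would pass 70% of its speed; a pose out of reach is approached as far as the arm can. A call with a gripper value outside its range is refused whole. The fingers move at their own pace and stop on an object; "force" is the grip in N (left out, the last holds). Time passes only in rows, so rows that repeat a pose let the fingers close. It gives the time, the measured TCP pose, the force, the opening and the grip force at its end, in the units of the state.
- bot.get_obs(): the state, without advancing time (a new reading comes with each control period).
- bot.read_camera(name): name is "side" or "top"; returns a dict with "image" (480x640x3 uint8, red, green, blue), "camera_matrix" (3x3 intrinsics, pixels), "R" (3x3) and "t" (3): a world point X has camera coordinates R X + t. Camera axes: x right, y down, z forward; pixel columns grow to the right and rows downward; lengths in m; the calibration is good to about 2 mm. A picture is of the moment at which its call begins. There is no depth.
- bot.hand_in(): hands the job in; it is judged then, once.
The state is a dict: "t": time; "q": joint angles; "joint_vel": joint speeds; "joint_torque": joint torques, N m; "eef_pos": TCP position; "tool_rot": TCP orientation; "contact_force": force on the tool from outside, world axes, zero at the start; "torque": the same for the moment, N m; "gripper_width": opening from 0.0 (shut) to 1.0 (fully open); "grasp_force": force on a finger pad.
Only numpy, scipy, OpenCV 4.12 (cv2) and the standard library are available. Lean on these libraries where they do the work, as an engineer would, in place of code of your own. Each camera call takes 0.05 s, during which the arm holds its last target. There are 200 camera calls.

### The job

Put the probe modules from the bench away in the open-topped black bay: stand each one upright and square in the middle of a marked pad, tall ones in the back row and short finned ones in the front row, any pad within the row. Once all are parked, push the bay's door fully shut until it seats on its catch, then turn the swing latch clockwise until it clicks past its detent to its stop. Leave the other things on the bench where they stand.

Things in the scene. Friction and masses are not known exactly. Their poses are not given: they have to be found in the camera images.
- bay: open-topped black parking bay, fixed to the bench, 186 mm square. Origin: under its centre, at bench level. Its front, with the door, faces its own -x. Metal shelf inside, 30 mm above the bench; walls 8 mm thick rise to 80 mm above the bench. The inside spans y -0.085 to 0.085 and x -0.080 (inner face of the shut door) to 0.085; a sill 6 mm thick, 15 mm high, edges the shelf's front
- latch_block (a point): centre of the top of the grey latch block, 72 (x) x 80 (y) x 50 mm high, fixed beside the bay's front right corner; carries the latch. Axes as the bay's
- pad0 (a point): centre of a marked pad on the shelf, a black-lined rectangle 66 x 44 mm (long along the bay's x), back row, left (+y); at shelf height. Axes as the bay's. Pads are 52 mm apart in a row, rows 77 mm apart
- pad1 (a point): centre of a marked pad on the shelf, a black-lined rectangle 66 x 44 mm (long along the bay's x), back row, middle; at shelf height. Axes as the bay's. Pads are 52 mm apart in a row, rows 77 mm apart
- pad2 (a point): centre of a marked pad on the shelf, a black-lined rectangle 66 x 44 mm (long along the bay's x), back row, right (-y); at shelf height. Axes as the bay's. Pads are 52 mm apart in a row, rows 77 mm apart
- pad3 (a point): centre of a marked pad on the shelf, a black-lined rectangle 66 x 44 mm (long along the bay's x), front row, left (+y); at shelf height. Axes as the bay's. Pads are 52 mm apart in a row, rows 77 mm apart
- pad4 (a point): centre of a marked pad on the shelf, a black-lined rectangle 66 x 44 mm (long along the bay's x), front row, middle; at shelf height. Axes as the bay's. Pads are 52 mm apart in a row, rows 77 mm apart
- pad5 (a point): centre of a marked pad on the shelf, a black-lined rectangle 66 x 44 mm (long along the bay's x), front row, right (-y); at shelf height. Axes as the bay's. Pads are 52 mm apart in a row, rows 77 mm apart
- door (a joint): angle of the bay's front door, rad: 0 shut, up to 1.3 as its free edge swings out to the bay's -x. Upright hinge at the bay's left (+y) front corner. Black panel 178 mm wide, 12 mm thick, 4 to 80 mm above the bench. Stays where it is left; a spring ball meets its free edge at about 0.08 rad and must be pushed past (about 3 to 6 N at the push point), then it pulls the door to 0 and holds it
- door_hinge (a point): point on the door's hinge axis, on its outer face, 42 mm above the bench. Axes turn with the door: -x is the outward normal of the outer face, -y runs along the door to its free edge, z up
- door_push (a point): point on the door's outer face, 130 mm from the hinge axis and 54 mm above the bench, a good place to push. Axes turn with the door, as door_hinge
- latch (a joint): angle of the swing latch, rad: 0 to 0.2 at the start (open), grows as it turns clockwise seen from above, to its stop at 1.25. A spring ball resists from about 0.85 (about 0.1 N m); past about 1.08 it snaps to 1.25 and stays. Then its flat arm lies across the front of the shut door. If turned before the door is shut, the arm is in the door's way
- latch_grip (a point): point on the latch's upright turning axis, 84 mm above the bench, in the middle of its grip: a black bar 44 mm long (point's x), 14 mm thick (point's y), 60 to 97 mm above the bench. Axes turn with the latch. Under it a flat steel arm, 51 to 61 mm above the bench, reaches 75 mm from the axis along the point's -x
- tall0: tall probe module: dark steel base 60 (x) x 40 (y) x 30 mm with a plain metal square column 22 x 22 mm in the middle, to 96 mm high. Origin: centre of its underside, z up; 0.3 to 0.5 kg. May be absent. Either end may face forward
- tall1: tall probe module: dark steel base 60 (x) x 40 (y) x 30 mm with a plain metal square column 22 x 22 mm in the middle, to 96 mm high. Origin: centre of its underside, z up; 0.3 to 0.5 kg. May be absent. Either end may face forward
- tall2: tall probe module: dark steel base 60 (x) x 40 (y) x 30 mm with a plain metal square column 22 x 22 mm in the middle, to 96 mm high. Origin: centre of its underside, z up; 0.3 to 0.5 kg. May be absent. Either end may face forward
- short0: short probe module: dark finned base 60 (x) x 40 (y) x 36 mm with a plain metal square post 22 x 22 mm in the middle, to 74 mm high. Origin: centre of its underside, z up; 0.25 to 0.45 kg. May be absent. Either end may face forward
- short1: short probe module: dark finned base 60 (x) x 40 (y) x 36 mm with a plain metal square post 22 x 22 mm in the middle, to 74 mm high. Origin: centre of its underside, z up; 0.25 to 0.45 kg. May be absent. Either end may face forward
- short2: short probe module: dark finned base 60 (x) x 40 (y) x 36 mm with a plain metal square post 22 x 22 mm in the middle, to 74 mm high. Origin: centre of its underside, z up; 0.25 to 0.45 kg. May be absent. Either end may face forward
- chuck: bystander: round brass-topped stage, 100 mm across, 32 mm high. Origin under its centre
- jar: bystander: pale plastic sample jar with a white lid, 60 mm across, 70 mm high. Origin under its centre
- lens: bystander: metal microscope objective standing upright, 44 mm across, 65 mm high. Origin under its centre

How it is judged:
On the way, in this order (a step that is already met when the one before it is completed fails the run):
1. every module present stands on a pad of its row (((horizontal distance between tall0 and pad0 below 0.012 m and z of tall0 in the frame of pad0 below 0.005 m) or (horizontal distance between tall0 and pad1 below 0.012 m and z of tall0 in the frame of pad1 below 0.005 m) or (horizontal distance between tall0 and pad2 below 0.012 m and z of tall0 in the frame of pad2 below 0.005 m)) and angle between the x axis of each of tall0, tall1, tall2, short0, short1, short2 and the x axis of bay, either way round below 0.2 rad and angle between each of tall0, tall1, tall2, short0, short1, short2's own z axis and vertical below 0.1 rad and linear speed of each of tall0, tall1, tall2, short0, short1, short2 below 0.02 m/s and ((horizontal distance between tall1 and pad0 below 0.012 m and z of tall1 in the frame of pad0 below 0.005 m) or (horizontal distance between tall1 and pad1 below 0.012 m and z of tall1 in the frame of pad1 below 0.005 m) or (horizontal distance between tall1 and pad2 below 0.012 m and z of tall1 in the frame of pad2 below 0.005 m)) and ((horizontal distance between tall2 and pad0 below 0.012 m and z of tall2 in the frame of pad0 below 0.005 m) or (horizontal distance between tall2 and pad1 below 0.012 m and z of tall2 in the frame of pad1 below 0.005 m) or (horizontal distance between tall2 and pad2 below 0.012 m and z of tall2 in the frame of pad2 below 0.005 m)) and ((horizontal distance between short0 and pad3 below 0.012 m and z of short0 in the frame of pad3 below 0.005 m) or (horizontal distance between short0 and pad4 below 0.012 m and z of short0 in the frame of pad4 below 0.005 m) or (horizontal distance between short0 and pad5 below 0.012 m and z of short0 in the frame of pad5 below 0.005 m)) and ((horizontal distance between short1 and pad3 below 0.012 m and z of short1 in the frame of pad3 below 0.005 m) or (horizontal distance between short1 and pad4 below 0.012 m and z of short1 in the frame of pad4 below 0.005 m) or (horizontal distance between short1 and pad5 below 0.012 m and z of short1 in the frame of pad5 below 0.005 m)) and ((horizontal distance between short2 and pad3 below 0.012 m and z of short2 in the frame of pad3 below 0.005 m) or (horizontal distance between short2 and pad4 below 0.012 m and z of short2 in the frame of pad4 below 0.005 m) or (horizontal distance between short2 and pad5 below 0.012 m and z of short2 in the frame of pad5 below 0.005 m))), for 0.2 s.
2. the door is shut and seated on its catch (value of joint door below 0.025 rad), for 0.2 s.
3. the latch is turned past its detent (value of joint latch above 1.15 rad), for 0.2 s.
At the end, for the whole second after the job is handed in: every module present stands upright, at rest and released, within 12 mm of the centre of a pad of its row (tall: back, short: front), square to the bay within 0.2 rad (either way round); the door is within 0.025 rad of shut; the latch is past 1.15 rad (all of step 1 and value of joint door below 0.025 rad and value of joint latch above 1.15 rad); the robot touches nothing.
It fails at once if the stage, jar or objective is moved more than 30 mm (distance of any of chuck, jar, lens from where it was at the start of the episode above 0.03 m).
Of tall0, tall1, tall2, short0, short1, short2 only 4 to 6 are there at a start; the rules pass over those that are not, and their reading is None.
At some moment in a run one of tall0, tall1, tall2, short0, short1, short2 may be knocked a few centimetres aside while the robot is not near it.
It also fails if it takes over 210 s, if anything falls off the work surface, if the arm or the gripper's body presses on something with over 40 N, if the wrist force passes 120 N, or if a joint passes its speed limit or range.

## Working session

There is one attempt and no reset: what is moved stays moved. The work goes in short steps, Python scripts to look and compute and a tool call to move; the robot and the scene stay as the last step left them, time stands still between calls to the robot, and variables do not carry over. Pictures are saved under pics/ and viewed, at most 14 in all, crops included, and the job is handed in when it is done.

Besides the shell and the picture viewer there is one more tool, called after "Request:" as a command line: name --argument value ..., lists and objects as JSON in quotes. step_arm: Moves the arm, as the interface text tells. Its arguments: {"type":"object","properties":{"increments":{"type":"array"},"force":{"type":"number"}},"required":["increments"]}

```bash
mkdir -p pics
python3 - <<'E'
from station import bot
import cv2,pickle
d={}
for n in("top","side"):
    c=bot.read_camera(n);d[n]=c
    cv2.imwrite(f"pics/{n}0.png",c["image"][:,:,::-1]);print(n,c["camera_matrix"].tolist(),c["R"].round(4).tolist(),c["t"])
pickle.dump(d,open("c0.pkl","wb"))
print(bot.get_obs(),bot.hold_point_z)
E
```

```text
top [[586.1598021432184, 0.0, 333.10916844188233], [0.0, 586.1598021432184, 241.476153317863], [0.0, 0.0, 1.0]] [[0.0222, -0.9998, -0.0014], [-0.9991, -0.0222, -0.0368], [0.0367, 0.0022, -0.9993]] [-0.00931061  0.56246502  1.51716496]
side [[520.0447911191231, 0.0, 311.458037302419], [0.0, 520.0447911191231, 234.230136282001], [0.0, 0.0, 1.0]] [[-0.883, -0.4691, 0.0148], [-0.3587, 0.6542, -0.6659], [0.3027, -0.5933, -0.7459]] [0.5188374  0.24674846 0.95507807]
{'t': 0.1, 'q': array([ 1.03393723,  0.47773534,  0.02233918,  1.55635126, -0.01151258,
        1.10930537, -0.08306605]), 'joint_vel': array([-0.00047727,  0.00032198,  0.00013603, -0.00301878, -0.00050604,
       -0.00033114, -0.00085268]), 'joint_torque': array([ 4.35867740e-03, -5.97768009e+01,  1.61392674e+00, -2.81956387e+01,
        1.28710584e-02,  5.09426973e-03,  2.48754088e-05]), 'eef_pos': array([ 0.28039761, -0.61341387,  0.23041142]), 'tool_rot': array([-8.03163724e-04,  9.77102763e-01,  2.12766286e-01, -2.30837613e-04]), 'contact_force': array([ 0.71129891,  0.31422827, -1.03085424]), 'torque': array([ 0.02955371,  0.00739641, -0.03718139]), 'grasp_force': 0.0, 'gripper_width': 1.0003378669378513} 0.0187
```

View pics/top0.png

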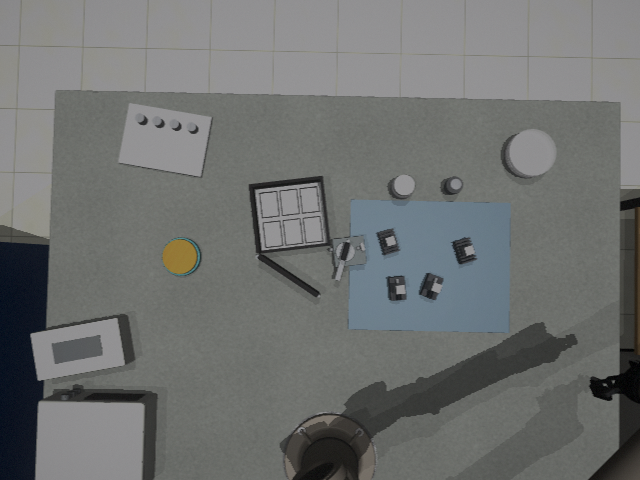

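View pics/side0.png

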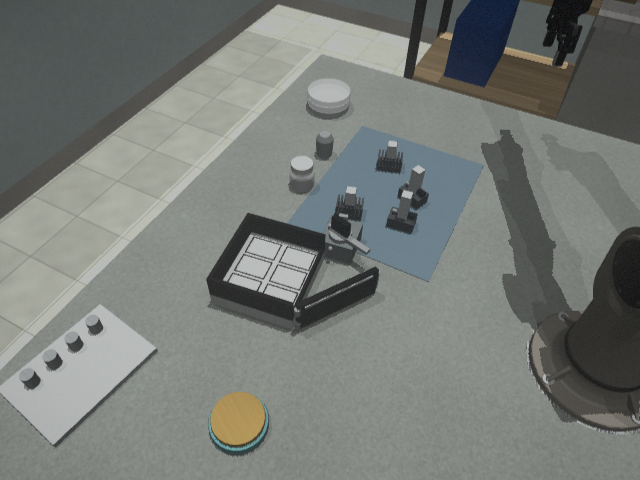

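The top view shows the bay at about (290,215), its door swung out towards (318,295) and the latch at (345,250). Short modules are at (388,241) and (464,250), tall ones at (397,288) and (432,286). I'll zoom in to get corners.

Run:
```python
import cv2,pickle,numpy as np
d=pickle.load(open("c0.pkl","rb"))
def crop(n,x,y,w,h,s,f):
    im=d[n]["image"][y:y+h,x:x+w,::-1]
    im=cv2.resize(im,None,fx=s,fy=s,interpolation=cv2.INTER_CUBIC)
    im=np.clip(255*(im/255.)**.6,0,255).astype(np.uint8)
    for i in range(x-x%20+20,x+w,20): cv2.line(im,(int((i-x)*s),0),(int((i-x)*s),6),(0,255,255),1);cv2.putText(im,str(i),(int((i-x)*s)-12,16),0,.35,(0,255,255))
    for j in range(y-y%20+20,y+h,20): cv2.line(im,(0,int((j-y)*s)),(6,int((j-y)*s)),(0,255,255),1);cv2.putText(im,str(j),(8,int((j-y)*s)+4),0,.35,(0,255,255))
    cv2.imwrite(f"pics/{f}.png",im)
crop("top",240,165,250,150,3.2,"topc")
crop("side",200,130,240,200,3,"sidec")
```

```text
(no output)
```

View pics/topc.png

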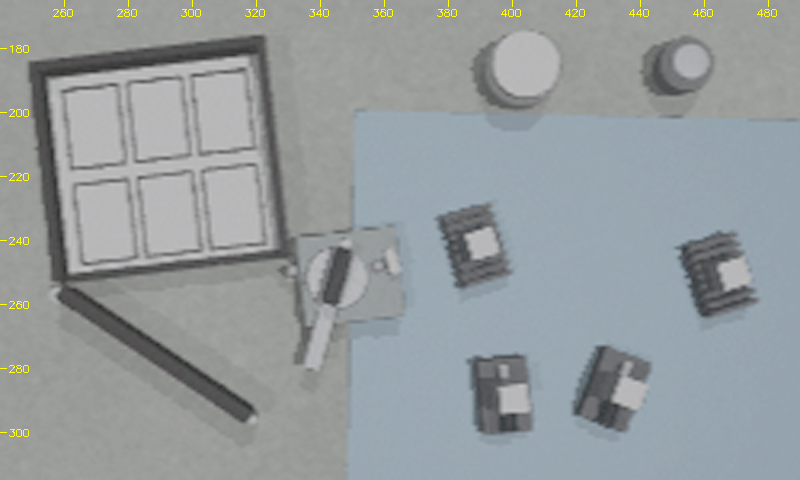

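View pics/sidec.png

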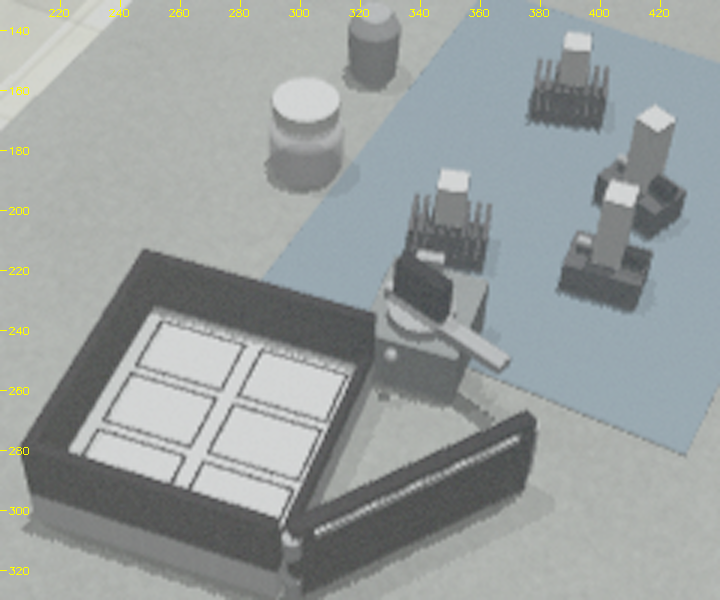

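The top crop shows pad outlines, the column tops and the base corners clearly, and the side crop shows the same column tops. I'll fit poses from these readings.

```bash
cat > h.py <<'E'
import numpy as np,pickle
from scipy.optimize import least_squares
from scipy.spatial.transform import Rotation as Ro
D=pickle.load(open("c0.pkl","rb"))
def proj(n,X):
    c=D[n];P=np.atleast_2d(X)@c["R"].T+c["t"];p=P@c["camera_matrix"].T;return p[:,:2]/p[:,2:]
def rz(a):return np.array([[np.cos(a),-np.sin(a)],[np.sin(a),np.cos(a)]])
def place(p,L):
    L=np.atleast_2d(np.array(L,float));return np.c_[L[:,:2]@rz(p[2]).T+p[:2],L[:,2]]
def fit(obs,p0):  # obs: list of (cam, local pts, pixels)
    f=lambda p:np.concatenate([(proj(n,place(p,L))-px).ravel() for n,L,px in obs])
    r=least_squares(f,p0,loss="soft_l1");return r.x,np.sqrt(np.mean(f(r.x)**2))
def world(n,px,z):
    c=D[n];K=np.linalg.inv(c["camera_matrix"]);d=c["R"].T@(K@[*px,1]);o=-c["R"].T@c["t"];return o+d*(z-o[2])/d[2]
T=lambda q:np.array(q)/3.2+[240,165]
S=lambda q:np.array(q)/3.+[200,130]
def go(target_xyz,tool_y_yaw,obs):
    "increment (mm, deg) in the tool frame to reach tool-down pose; tool y axis at given world yaw (mod pi)"
    q=obs["tool_rot"];R=Ro.from_quat([q[1],q[2],q[3],q[0]]);best=None
    for k in(0,np.pi):
        a=tool_y_yaw+k;y=np.array([np.cos(a),np.sin(a),0]);z=np.array([0,0,-1.]);x=np.cross(y,z)
        rv=(R.inv()*Ro.from_matrix(np.c_[x,y,z])).as_rotvec(degrees=True)
        if best is None or np.linalg.norm(rv)<np.linalg.norm(best):best=rv
    return (R.inv().apply(np.array(target_xyz)-obs["eef_pos"])*1000).round(1),best.round(2)
E
python3 - <<'E'
from h import *
pads=[[(63,91),(118,84),(124,164),(70,170)],[(129,83),(182,76),(189,155),(136,162)],[(191,76),(248,68),(254,148),(198,156)],[(74,185),(129,178),(136,258),(81,265)],[(137,178),(192,170),(200,248),(145,257)],[(202,170),(258,163),(266,241),(210,249)]]
L=[(xc+sx*.033,yc+sy*.022,.03) for xc in(.0385,-.0385) for yc in(.052,0,-.052) for sx,sy in((1,1),(1,-1),(-1,-1),(-1,1))]
g,e=fit([("top",L,T(np.concatenate(pads)))],[.8,.1,0]);print("padgrid",g.round(4),e)
sp=[S((162,320)),S((245,342)),S((260,348)),S((352,370))]
print("side check", proj("side",place(g,[L[5]+() ,L[9]])).round(1))
b=[(31,64),(264,38)]
bw=[world("top",T(q),.08) for q in b];print("bay back corners",np.round(bw,4)," in grid", np.round([rz(g[2]).T@(w[:2]-g[:2]) for w in bw],4))
def mod(z,h,base,top,sc,p0):
    B=[(.03,.02,z),(.03,-.02,z),(-.03,-.02,z),(-.03,.02,z)];C=[(0,0,h)]
    r=fit([("top",B,T(base)),("top",C*4,np.repeat(T(np.mean(top,0))[None],4,0)),("side",C*4,np.repeat(S(sc)[None],4,0))],p0)
    print(r[0].round(4),round(r[1],2),"topcam",world("top",T(np.mean(top,0)),h).round(4)[:2],"side",world("side",S(sc),h).round(4)[:2])
    return r[0]
mod(.036,.074,[(437,215),(491,204),(511,270),(459,288)],[(466,232),(491,226),(499,256),(473,262)],(454,181),[.8,-.15,0])
mod(.036,.074,[(677,243),(735,231),(756,301),(703,316)],[(717,262),(744,255),(752,286),(725,293)],(578,43),[.8,-.35,0])
mod(.03,.096,[(471,358),(525,354),(532,432),(480,434)],[(498,387),(525,384),(529,412),(502,415)],(621,194),[.7,-.2,0])
mod(.03,.096,[(603,346),(651,362),(627,431),(574,414)],[(618,372),(648,380),(641,408),(611,400)],(656,119),[.7,-.3,0])
R=rz(g[2]).T
for n,q,z in[("gripend1",(344,248),.097),("gripend2",(331,303),.097),("armtip",(313,366),.061),("lb",(297,239),.05),("lb",(400,225),.05),("lb",(404,317),.05),("hinge",(60,290),.08),("free",(250,412),.08),("jar",(524,63),.07),("lens",(691,60),.065)]:
    w=world("top",T(q),z);print(n,w.round(4),"grid",(R@(w[:2]-g[:2])).round(4))
from station import bot
E
```

```text
padgrid [0.6225 0.1125 0.1357] 0.4239849596524715
side check [[243.  254.7]
 [253.4 237.2]]
bay back corners [[0.6964 0.2144 0.08  ]
 [0.7208 0.0331 0.08  ]]  in grid [[ 0.087   0.0909]
 [ 0.0867 -0.092 ]]
[ 0.564  -0.1404  0.2923] 0.62 topcam [ 0.5639 -0.1407] side [ 0.5638 -0.1417]
[ 0.5452 -0.3368  0.2925] 0.86 topcam [ 0.5449 -0.3378] side [ 0.5444 -0.3376]
[ 0.4448 -0.1645  0.1011] 0.42 topcam [ 0.4444 -0.1648] side [ 0.4448 -0.1654]
[ 0.4522 -0.2535 -0.327 ] 0.51 topcam [ 0.4536 -0.2535] side [ 0.451  -0.2544]
gripend1 [ 0.5576 -0.0324  0.097 ] grid [-0.0839 -0.1348]
gripend2 [ 0.5152 -0.0234  0.097 ] grid [-0.1247 -0.1201]
armtip [ 0.4656 -0.0109  0.061 ] grid [-0.1721 -0.101 ]
lb [0.5656 0.0039 0.05  ] grid [-0.071  -0.0999]
lb [ 0.5785 -0.0775  0.05  ] grid [-0.0692 -0.1823]
lb [ 0.5057 -0.0822  0.05  ] grid [-0.1421 -0.1771]
hinge [0.5207 0.187  0.08  ] grid [-0.0908  0.0876]
free [0.4295 0.0373 0.08  ] grid [-0.2014 -0.0484]
jar [ 0.707  -0.1712  0.07  ] grid [ 0.0454 -0.2926]
lens [ 0.713  -0.3033  0.065 ] grid [ 0.0334 -0.4242]
```

Top and side fits agree within about 2 mm. I'll start with tall A at (0.445,-0.165).

```bash
cat > to.py <<'E'
import sys
from h import *
from station import bot
o=bot.get_obs();x,y,z,a=map(float,sys.argv[1:5])
d,r=go([x,y,z],a,o);print("move",d,r,"t",round(o["t"],1),"tcp",o["eef_pos"].round(4),"w",round(o["gripper_width"],2),"f",round(o["grasp_force"],1))
E
cat > pads.py <<'E'
from h import *
g=[.6225,.1125,.1357]
print(place(g,[(x,y,.03) for x in(.0385,-.0385) for y in(.052,0,-.052)]).round(4))
E
python3 pads.py; python3 to.py .4446 -.165 .16 .1011
```

```text
[[0.6536 0.1692 0.03  ]
 [0.6606 0.1177 0.03  ]
 [0.6677 0.0662 0.03  ]
 [0.5773 0.1588 0.03  ]
 [0.5844 0.1073 0.03  ]
 [0.5914 0.0558 0.03  ]]
move [ 335.8 -339.4   70.9] [-9.000e-02 -5.000e-02 -7.122e+01] t 0.1 tcp [ 0.2804 -0.6134  0.2304] w 1.0 f 0.0
```

Request:
step_arm --increments '[[[0.4,336,-339,71,0,0,-71.2],[0.4,336,-339,71,0,0,-71.2],[0.4,336,-339,71,0,0,-71.2],[0.4,336,-339,71,0,0,-71.2],[0.4,336,-339,71,0,0,-71.2],[0.4,336,-339,71,0,0,-71.2],[0.4,336,-339,71,0,0,-71.2],[0.4,336,-339,71,0,0,-71.2],[0.4,336,-339,71,0,0,-71.2],[0.4,336,-339,71,0,0,-71.2]]]' --force 40

```text
t: 0.93
eef_pos: [0.4228, -0.2252, 0.1697]
tool_rot: [0.0, 0.668, 0.744, -0.0]
contact_force: [1.0, -0.1, -1.2]
gripper_width: 0.7
grasp_force: 0.0
```

```bash
python3 to.py .4446 -.165 .16 .1011
```

```text
move [57.5 28.1  9.7] [-0.01  0.01  0.31] t 0.9 tcp [ 0.4228 -0.2252  0.1697] w 0.7 f 0.0
```

Request:
step_arm --increments '[[[0.4,57,28,9,0,0,0],[0.4,57,28,9,0,0,0],[0.4,57,28,9,0,0,0],[0.4,57,28,9,0,0,0]]]'

```text
t: 1.27
eef_pos: [0.445, -0.1662, 0.1607]
tool_rot: [-0.0, 0.669, 0.743, -0.0]
contact_force: [-0.5, -0.5, -0.4]
gripper_width: 0.698
grasp_force: 0.0
```

```bash
python3 to.py .4446 -.165 .045 .1011
```

```text
move [  1.2  -0.2 115.7] [-0.04 -0.03  0.17] t 1.3 tcp [ 0.445  -0.1662  0.1607] w 0.7 f 0.0
```

Request:
step_arm --increments '[[[0.4,1,0,35,0,0,0],[0.4,1,0,70,0,0,0],[0.4,1,0,100,0,0,0],[0.4,1,0,115,0,0,0],[0.4,1,0,115,0,0,0],[-1,1,0,115,0,0,0],[-1,1,0,115,0,0,0],[-1,1,0,115,0,0,0],[-1,1,0,115,0,0,0],[-1,1,0,115,0,0,0]]]'

```text
t: 2.1
eef_pos: [0.4458, -0.1674, 0.0475]
tool_rot: [0.001, 0.671, 0.742, 0.0]
contact_force: [-1.4, -1.4, 7.5]
gripper_width: 0.25
grasp_force: 40.1
```

Request:
step_arm --increments '[[[-1,0,0,0,0,0,0],[-1,0,0,0,0,0,0],[-1,0,0,0,0,0,0],[-1,0,0,-20,0,0,0],[-1,0,0,-50,0,0,0],[-1,0,0,-85,0,0,0],[-1,0,0,-120,0,0,0],[-1,0,0,-150,0,0,0],[-1,0,0,-150,0,0,0]]]'

```text
t: 2.85
eef_pos: [0.4482, -0.1673, 0.2021]
tool_rot: [0.005, 0.671, 0.742, 0.002]
contact_force: [1.6, -0.2, -3.5]
gripper_width: 0.252
grasp_force: 40.6
```

```bash
python3 to.py .6536 .1692 .195 .1357
```

```text
move [314.3 238.    7.9] [ 0.55  0.29 -2.02] t 2.9 tcp [ 0.4482 -0.1673  0.2021] w 0.25 f 40.6
```

Request:
step_arm --increments '[[[-1,30,23,0,0,0,0],[-1,64,48,1,0,0,-1],[-1,96,72,2,0,0,-1],[-1,127,96,3,0,0,-1],[-1,158,120,4,0,0,-1],[-1,190,144,5,0,0,-1],[-1,222,168,6,0,0,-2],[-1,254,192,7,0,0,-2],[-1,284,216,7,0,0,-2],[-1,300,227,7,0,0,-2]]]'

```text
t: 3.68
eef_pos: [0.6412, 0.1602, 0.1878]
tool_rot: [-0.001, 0.656, 0.755, 0.001]
contact_force: [0.9, 1.0, -3.4]
gripper_width: 0.246
grasp_force: 40.6
```

```bash
python3 to.py .6536 .1682 .195 .1357
```

```text
move [ 6.2 13.4 -7.2] [ 0.01 -0.18  0.23] t 3.7 tcp [0.6412 0.1602 0.1878] w 0.25 f 40.6
```

Request:
step_arm --increments '[[[-1,6,13,0,0,0,0],[-1,6,13,0,0,0,0],[-1,6,13,0,0,0,0],[-1,6,13,20,0,0,0],[-1,6,13,45,0,0,0],[-1,6,13,70,0,0,0],[-1,6,13,90,0,0,0],[-1,6,13,100,0,0,0],[-1,6,13,100,0,0,0],[-1,6,13,100,0,0,0]]]'

```text
t: 4.52
eef_pos: [0.6524, 0.1615, 0.0892]
tool_rot: [-0.0, 0.658, 0.753, -0.0]
contact_force: [-0.2, -0.4, -2.1]
gripper_width: 0.255
grasp_force: 40.5
```

```bash
python3 to.py .6536 .1682 .0775 .1357
```

```text
move [ 6.5  2.1 11.7] [-0.04  0.03 -0.06] t 4.5 tcp [0.6524 0.1615 0.0892] w 0.25 f 40.5
```

Request:
step_arm --increments '[[[-1,6.5,2,0,0,0,0],[-1,6.5,2,0,0,0,0],[-1,6.5,2,4,0,0,0],[-1,6.5,2,8,0,0,0],[-1,6.5,2,11,0,0,0],[-1,6.5,2,12,0,0,0],[-1,6.5,2,12,0,0,0]]]'

```text
t: 5.1
eef_pos: [0.6537, 0.169, 0.0776]
tool_rot: [0.0, 0.658, 0.753, -0.0]
contact_force: [-3.3, -2.4, 3.4]
gripper_width: 0.253
grasp_force: 41.5
```

```bash
python3 to.py .6536 .1682 .0775 .1357
```

```text
move [-0.7 -0.2  0.1] [-0.01  0.03 -0.01] t 5.1 tcp [0.6537 0.169  0.0776] w 0.25 f 41.5
```

Request:
step_arm --increments '[[[0.1,0,0,0,0,0,0],[0.1,0,0,0,0,0,0],[0.1,0,0,0,0,0,0],[0.1,0,0,-15,0,0,0],[0.1,0,0,-50,0,0,0],[0.1,0,0,-90,0,0,0],[0.1,0,0,-130,0,0,0],[0.1,0,0,-130,0,0,0]]]'

```text
t: 5.77
eef_pos: [0.6581, 0.1716, 0.2178]
tool_rot: [0.004, 0.658, 0.753, 0.007]
contact_force: [0.8, 1.2, 0.5]
gripper_width: 0.552
grasp_force: 0.0
```

```bash
python3 to.py .4522 -.2535 .16 -.327
```

```text
move [-393.6 -262.3   52.6] [ 0.79 -0.37 26.49] t 5.8 tcp [0.6581 0.1716 0.2178] w 0.55 f 0.0
```

Request:
step_arm --increments '[[[0.4,-33,-22,0,0,0,3],[0.4,-66,-44,0,0,0,6],[0.4,-100,-66,0,0,0,9],[0.4,-134,-88,5,0,0,12],[0.4,-167,-110,10,0,0,15],[0.4,-200,-132,16,0,0,18],[0.4,-234,-155,22,0,0,21],[0.4,-267,-178,28,0,0,24],[0.4,-300,-200,34,0,0,26.5],[0.4,-333,-222,40,0,0,26.5]]]'

```text
t: 6.6
eef_pos: [0.4782, -0.1923, 0.168]
tool_rot: [0.001, 0.813, 0.582, 0.001]
contact_force: [1.4, -1.1, -0.4]
gripper_width: 0.701
grasp_force: 0.0
```

```bash
python3 to.py .4522 -.2535 .16 -.327
```

```text
move [-66.3  -4.8   8. ] [ 0.12  0.01 -0.12] t 6.6 tcp [ 0.4782 -0.1923  0.168 ] w 0.7 f 0.0
```

Request:
step_arm --increments '[[[0.4,-33,-2,4,0,0,0],[0.4,-66,-5,8,0,0,0],[0.4,-66,-5,8,0,0,0],[0.4,-66,-5,8,0,0,0],[0.4,-66,-5,8,0,0,0]]]'

```text
t: 7.02
eef_pos: [0.4536, -0.2512, 0.1597]
tool_rot: [0.0, 0.813, 0.583, 0.001]
contact_force: [-0.1, 0.2, 0.0]
gripper_width: 0.701
grasp_force: 0.0
```

```bash
python3 to.py .4522 -.2535 .047 -.327
python3 - <<'E'
from station import bot
import cv2,numpy as np
a=bot.read_camera("top")["image"][165:315,240:490,::-1];b=bot.read_camera("side")["image"][120:330,200:440,::-1]
f=lambda i,s:cv2.resize(i,None,fx=s,fy=s,interpolation=cv2.INTER_CUBIC)
im=np.hstack([cv2.copyMakeBorder(f(a,1.7),0,357-255,0,0,0),f(b,1.55)[:357]]) if 0 else None
A=f(a,1.6);B=f(b,1.6);H=max(A.shape[0],B.shape[0])
p=lambda i:cv2.copyMakeBorder(i,0,H-i.shape[0],0,0,cv2.BORDER_CONSTANT)
im=np.hstack([p(A),p(B)]);cv2.imwrite("pics/l1.png",np.uint8(255*(im/255.)**.6));print(im.shape)
E
```

```text
move [ -2.7  -0.7 112.7] [ 0.08 -0.03  0.02] t 7.0 tcp [ 0.4536 -0.2512  0.1597] w 0.7 f 0.0
(336, 784, 3)
```

View pics/l1.png

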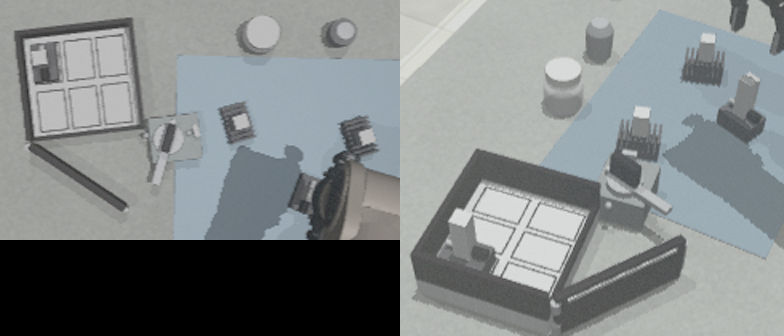

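The picture shows tall A upright on pad0 (crop (45,60)), with the other modules where they were. I'll grasp tall B.

Request:
step_arm --increments '[[[0.4,-2.5,0,35,0,0,0],[0.4,-2.5,0,70,0,0,0],[0.4,-2.5,0,100,0,0,0],[0.4,-2.5,0,112,0,0,0],[0.4,-2.5,0,112,0,0,0],[-1,-2.5,0,112,0,0,0],[-1,-2.5,0,112,0,0,0],[-1,-2.5,0,112,0,0,0],[-1,-2.5,0,112,0,0,0],[-1,-2.5,0,112,0,0,0]]]'

```text
t: 7.95
eef_pos: [0.4528, -0.2544, 0.0486]
tool_rot: [0.001, 0.813, 0.583, 0.0]
contact_force: [-1.9, 1.3, 7.9]
gripper_width: 0.254
grasp_force: 45.2
```

Request:
step_arm --increments '[[[-1,0,0,0,0,0,0],[-1,0,0,0,0,0,0],[-1,0,0,0,0,0,0],[-1,0,0,-20,0,0,0],[-1,0,0,-50,0,0,0],[-1,0,0,-85,0,0,0],[-1,0,0,-120,0,0,0],[-1,0,0,-150,0,0,0],[-1,0,0,-150,0,0,0]]]'

```text
t: 8.7
eef_pos: [0.4555, -0.2555, 0.2037]
tool_rot: [0.005, 0.813, 0.582, 0.003]
contact_force: [1.6, 0.2, -4.1]
gripper_width: 0.254
grasp_force: 44.0
```

```bash
python3 to.py .6677 .0662 .195 .1357
```

```text
move [372.9  97.5   9.1] [  0.61   0.25 -26.53] t 8.7 tcp [ 0.4555 -0.2555  0.2037] w 0.25 f 44.0
```

Request:
step_arm --increments '[[[-1,37,10,0,0,0,-3],[-1,75,20,1,0,0,-6],[-1,112,29,2,0,0,-9],[-1,149,39,3,0,0,-12],[-1,186,49,4,0,0,-15],[-1,224,58,5,0,0,-18],[-1,261,68,6,0,0,-21],[-1,298,78,7,0,0,-24],[-1,336,88,7,0,0,-26.5],[-1,373,97.5,7,0,0,-26.5]]]'

```text
t: 9.53
eef_pos: [0.6642, 0.0691, 0.1887]
tool_rot: [-0.0, 0.657, 0.754, -0.001]
contact_force: [0.8, -0.4, -2.8]
gripper_width: 0.248
grasp_force: 43.9
```

Request:
step_arm --increments '[[[-1,0,0,0,0,0,0],[-1,0,0,0,0,0,0],[-1,0,0,0,0,0,0]]]'

```text
t: 9.78
eef_pos: [0.6633, 0.0674, 0.1887]
tool_rot: [-0.0, 0.657, 0.753, -0.001]
contact_force: [0.4, -0.6, -4.6]
gripper_width: 0.249
grasp_force: 44.0
```

```bash
python3 to.py .6677 .0662 .078 .1357
```

```text
move [ -1.7   4.4 110.7] [-0.13  0.04  0.01] t 9.8 tcp [0.6633 0.0674 0.1887] w 0.25 f 44.0
```

Request:
step_arm --increments '[[[-1,-2,4,20,0,0,0],[-1,-2,4,45,0,0,0],[-1,-2,4,70,0,0,0],[-1,-2,4,90,0,0,0],[-1,-2,4,100,0,0,0],[-1,-2,4,105,0,0,0],[-1,-2,4,109,0,0,0],[-1,-2,4,111,0,0,0],[-1,-2,4,111,0,0,0]]]'

```text
t: 10.53
eef_pos: [0.6689, 0.0663, 0.0798]
tool_rot: [0.0, 0.658, 0.753, 0.0]
contact_force: [-0.8, 0.5, -3.9]
gripper_width: 0.251
grasp_force: 43.9
```

```bash
python3 to.py .6677 .0662 .078 .1357
```

```text
move [ 0.1 -1.2  1.8] [ 0.07  0.   -0.03] t 10.5 tcp [0.6689 0.0663 0.0798] w 0.25 f 43.9
```

Request:
step_arm --increments '[[[-1,0,-1,2,0,0,0],[-1,0,-1,2.5,0,0,0],[-1,0,-1,2.5,0,0,0],[0.1,0,-1,2.5,0,0,0],[0.1,0,-1,2.5,0,0,0],[0.1,0,-1,2.5,0,0,0],[0.1,0,-1,-15,0,0,0],[0.1,0,-1,-50,0,0,0],[0.1,0,-1,-90,0,0,0],[0.1,0,-1,-120,0,0,0]]]'

```text
t: 11.37
eef_pos: [0.6679, 0.0667, 0.2017]
tool_rot: [0.0, 0.658, 0.753, 0.001]
contact_force: [0.1, 0.6, -0.2]
gripper_width: 0.552
grasp_force: 0.0
```

```bash
python3 to.py .5640 -.1410 .15 .2923
```

```text
move [-191.7 -131.2   51.4] [ 0.1  -0.02 -8.97] t 11.4 tcp [0.6679 0.0667 0.2017] w 0.55 f 0.0
```

Next is short A.

Request:
step_arm --increments '[[[0.4,-32,-22,0,0,0,-2],[0.4,-64,-44,4,0,0,-4],[0.4,-96,-66,10,0,0,-6],[0.4,-128,-88,20,0,0,-8],[0.4,-160,-110,35,0,0,-9],[0.4,-191.5,-131,51,0,0,-9],[0.4,-191.5,-131,51,0,0,-9],[0.4,-191.5,-131,51,0,0,-9],[0.4,-191.5,-131,51,0,0,-9]]]'

```text
t: 12.12
eef_pos: [0.5638, -0.1408, 0.1482]
tool_rot: [0.0, 0.597, 0.803, 0.0]
contact_force: [-0.6, 0.2, 0.3]
gripper_width: 0.703
grasp_force: 0.0
```

```bash
python3 to.py .5640 -.1410 .044 .2923;  python3 - <<'E'
from station import bot
import cv2,numpy as np
a=bot.read_camera("top")["image"][165:315,240:490,::-1];b=bot.read_camera("side")["image"][120:330,200:440,::-1]
f=lambda i,s:cv2.resize(i,None,fx=s,fy=s,interpolation=cv2.INTER_CUBIC)
A=f(a,1.6);B=f(b,1.6);H=max(A.shape[0],B.shape[0])
p=lambda i:cv2.copyMakeBorder(i,0,H-i.shape[0],0,0,cv2.BORDER_CONSTANT)
im=np.hstack([p(A),p(B)]);cv2.imwrite("pics/l2.png",np.uint8(255*(im/255.)**.6))
E
```

```text
move [ -0.3   0.  104.2] [ 0.05 -0.02  0.  ] t 12.1 tcp [ 0.5638 -0.1408  0.1482] w 0.7 f 0.0
```

View pics/l2.png

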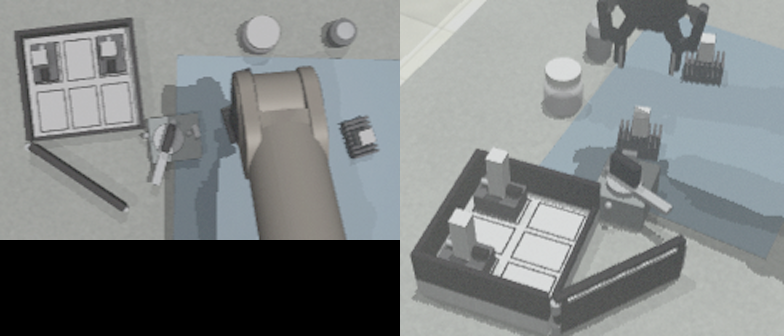

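Both talls stand centred in pads 0 and 2, and short A is still in place (side crop (641,115)). I'll grasp short A.

Request:
step_arm --increments '[[[0.4,0,0,35,0,0,0],[0.4,0,0,65,0,0,0],[0.4,0,0,90,0,0,0],[0.4,0,0,104,0,0,0],[0.4,0,0,104,0,0,0],[-1,0,0,104,0,0,0],[-1,0,0,104,0,0,0],[-1,0,0,104,0,0,0],[-1,0,0,104,0,0,0],[-1,0,0,104,0,0,0]]]'

```text
t: 13.05
eef_pos: [0.5652, -0.1412, 0.0459]
tool_rot: [0.002, 0.596, 0.803, 0.001]
contact_force: [0.7, 1.0, 6.0]
gripper_width: 0.248
grasp_force: 41.5
```

Request:
step_arm --increments '[[[-1,0,0,0,0,0,0],[-1,0,0,0,0,0,0],[-1,0,0,0,0,0,0],[-1,0,0,-20,0,0,0],[-1,0,0,-50,0,0,0],[-1,0,0,-85,0,0,0],[-1,0,0,-120,0,0,0],[-1,0,0,-150,0,0,0],[-1,0,0,-150,0,0,0]]]'

```text
t: 13.8
eef_pos: [0.5669, -0.1414, 0.2008]
tool_rot: [0.005, 0.597, 0.803, 0.002]
contact_force: [1.7, -0.5, -2.9]
gripper_width: 0.252
grasp_force: 40.4
```

```bash
python3 to.py .5773 .1588 .19 .1357
```

```text
move [284.6  96.4  10.1] [0.54 0.27 8.98] t 13.8 tcp [ 0.5669 -0.1414  0.2008] w 0.25 f 40.4
```

Request:
step_arm --increments '[[[-1,32,11,0,0,0,1],[-1,68,23,1,0,0,2],[-1,103,35,2,0,0,3],[-1,139,47,3,0,0,4],[-1,175,59,4,0,0,6],[-1,211,71,5,0,0,8],[-1,248,84,6,0,0,9],[-1,284,96,7,0,0,9],[-1,284,96,7,0,0,9],[-1,284,96,7,0,0,9]]]'

```text
t: 14.63
eef_pos: [0.572, 0.162, 0.1863]
tool_rot: [-0.001, 0.655, 0.755, -0.0]
contact_force: [0.7, -0.1, -3.4]
gripper_width: 0.249
grasp_force: 39.9
```

```bash
python3 to.py .5773 .1588 .076 .1357
```

```text
move [ -4.    4.9 110.3] [-0.07 -0.07  0.35] t 14.6 tcp [0.572  0.162  0.1863] w 0.25 f 39.9
```

Request:
step_arm --increments '[[[-1,-3,4.5,20,0,0,0],[-1,-3,4.5,45,0,0,0],[-1,-3,4.5,70,0,0,0],[-1,-3,4.5,90,0,0,0],[-1,-3,4.5,100,0,0,0],[-1,-3,4.5,105,0,0,0],[-1,-3,4.5,109,0,0,0],[-1,-3,4.5,110,0,0,0],[-1,-3,4.5,110,0,0,0]]]'

```text
t: 15.38
eef_pos: [0.5789, 0.1561, 0.0778]
tool_rot: [0.0, 0.658, 0.753, 0.001]
contact_force: [-0.4, -0.2, -2.8]
gripper_width: 0.252
grasp_force: 39.8
```

```bash
python3 to.py .5773 .1588 .0755 .1357
```

```text
move [ 2.9 -1.3  2.3] [ 0.08 -0.01 -0.02] t 15.4 tcp [0.5789 0.1561 0.0778] w 0.25 f 39.8
```

Request:
step_arm --increments '[[[-1,3,-1,1,0,0,0],[-1,3,-1,3,0,0,0],[-1,3,-1,3,0,0,0],[0.1,3,-1,3,0,0,0],[0.1,3,-1,3,0,0,0],[0.1,3,-1,3,0,0,0],[0.1,3,-1,-15,0,0,0],[0.1,3,-1,-50,0,0,0],[0.1,3,-1,-90,0,0,0],[0.1,3,-1,-125,0,0,0]]]'

```text
t: 16.22
eef_pos: [0.5769, 0.1592, 0.204]
tool_rot: [-0.0, 0.657, 0.753, 0.0]
contact_force: [1.0, 0.4, 0.4]
gripper_width: 0.549
grasp_force: 0.0
```

```bash
python3 to.py .5449 -.3372 .15 .2925
```

```text
move [-487.5  -98.9   53.7] [ 0.01 -0.02 -8.97] t 16.2 tcp [0.5769 0.1592 0.204 ] w 0.55 f 0.0
```

Request:
step_arm --increments '[[[0.4,-38,-8,0,0,0,-2],[0.4,-77,-16,0,0,0,-4],[0.4,-116,-24,0,0,0,-6],[0.4,-156,-32,4,0,0,-8],[0.4,-196,-40,8,0,0,-9],[0.4,-236,-48,12,0,0,-9],[0.4,-276,-56,20,0,0,-9],[0.4,-316,-64,26,0,0,-9],[0.4,-356,-72,30,0,0,-9],[0.4,-396,-80,35,0,0,-9]]]'

```text
t: 17.05
eef_pos: [0.5509, -0.2463, 0.1671]
tool_rot: [0.0, 0.596, 0.803, 0.0]
contact_force: [0.9, -0.5, 0.8]
gripper_width: 0.701
grasp_force: 0.0
```

```bash
python3 to.py .5449 -.3372 .15 .2925
```

```text
move [-85.3 -32.   17.1] [0.03 0.03 0.01] t 17.1 tcp [ 0.5509 -0.2463  0.1671] w 0.7 f 0.0
```

Request:
step_arm --increments '[[[0.4,-35,-12,6,0,0,0],[0.4,-65,-24,12,0,0,0],[0.4,-85,-32,17,0,0,0],[0.4,-85,-32,17,0,0,0],[0.4,-85,-32,17,0,0,0]]]'

```text
t: 17.47
eef_pos: [0.5443, -0.3364, 0.1494]
tool_rot: [-0.0, 0.598, 0.802, -0.0]
contact_force: [0.7, 0.7, 0.6]
gripper_width: 0.698
grasp_force: 0.0
```

```bash
python3 to.py .5449 -.3372 .044 .2925;  cat > look.py <<'E'
from station import bot
import cv2,numpy as np,sys
a=bot.read_camera("top")["image"][165:315,240:490,::-1];b=bot.read_camera("side")["image"][120:330,200:440,::-1]
f=lambda i,s:cv2.resize(i,None,fx=s,fy=s,interpolation=cv2.INTER_CUBIC)
A=f(a,1.6);B=f(b,1.6);H=max(A.shape[0],B.shape[0])
p=lambda i:cv2.copyMakeBorder(i,0,H-i.shape[0],0,0,cv2.BORDER_CONSTANT)
im=np.hstack([p(A),p(B)]);cv2.imwrite(f"pics/{sys.argv[1]}.png",np.uint8(255*(im/255.)**.6))
E
python3 look.py l3
```

```text
move [ -1.    0.4 105.4] [-0.03 -0.02 -0.17] t 17.5 tcp [ 0.5443 -0.3364  0.1494] w 0.7 f 0.0
```

View pics/l3.png

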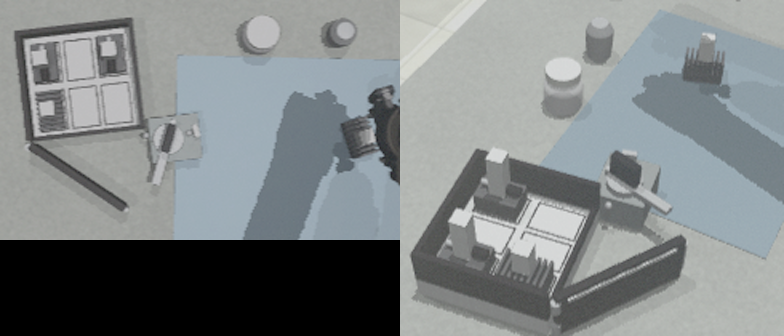

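Short A stands on pad3 (top crop (50,112)) and short B is unmoved (side crop (707,45)). I'll grasp it.

Request:
step_arm --increments '[[[0.4,-1,0,35,0,0,0],[0.4,-1,0,65,0,0,0],[0.4,-1,0,90,0,0,0],[0.4,-1,0,105,0,0,0],[0.4,-1,0,105,0,0,0],[-1,-1,0,105,0,0,0],[-1,-1,0,105,0,0,0],[-1,-1,0,105,0,0,0],[-1,-1,0,105,0,0,0],[-1,-1,0,105,0,0,0]]]'

```text
t: 18.4
eef_pos: [0.5465, -0.3363, 0.0469]
tool_rot: [0.001, 0.597, 0.803, 0.0]
contact_force: [-1.1, 0.8, 6.4]
gripper_width: 0.247
grasp_force: 47.3
```

Request:
step_arm --increments '[[[-1,0,0,0,0,0,0],[-1,0,0,0,0,0,0],[-1,0,0,0,0,0,0],[-1,0,0,-20,0,0,0],[-1,0,0,-50,0,0,0],[-1,0,0,-85,0,0,0],[-1,0,0,-120,0,0,0],[-1,0,0,-150,0,0,0],[-1,0,0,-150,0,0,0]]]'

```text
t: 19.15
eef_pos: [0.5488, -0.3372, 0.2024]
tool_rot: [0.006, 0.597, 0.803, 0.001]
contact_force: [1.1, -0.1, -2.5]
gripper_width: 0.253
grasp_force: 46.1
```

```bash
python3 to.py .5914 .0558 .19 .1357
```

```text
move [364.1 153.9  10.7] [0.49 0.43 8.98] t 19.1 tcp [ 0.5488 -0.3372  0.2024] w 0.25 f 46.1
```

Request:
step_arm --increments '[[[-1,36,15,0,0,0,1],[-1,73,31,1,0,0,2],[-1,110,46,2,0,0,3],[-1,146,62,3,0,0,4],[-1,182,77,4,0,0,6],[-1,218,92,5,0,0,8],[-1,255,108,6,0,0,9],[-1,292,123,7,0,0,9],[-1,328,139,7,0,0,9],[-1,364,153.5,7,0,0,9]]]'

```text
t: 19.98
eef_pos: [0.5867, 0.0587, 0.1873]
tool_rot: [-0.0, 0.658, 0.753, -0.0]
contact_force: [0.9, 0.4, -4.1]
gripper_width: 0.247
grasp_force: 46.0
```

Request:
step_arm --increments '[[[-1,0,0,0,0,0,0],[-1,0,0,0,0,0,0],[-1,0,0,0,0,0,0]]]'

```text
t: 20.23
eef_pos: [0.5867, 0.0566, 0.1872]
tool_rot: [-0.0, 0.657, 0.754, -0.001]
contact_force: [-0.1, -1.1, -3.8]
gripper_width: 0.247
grasp_force: 45.7
```

```bash
python3 to.py .5914 .0558 .0765 .1357
```

```text
move [ -1.3   4.7 110.7] [-0.08  0.04  0.03] t 20.2 tcp [0.5867 0.0566 0.1872] w 0.25 f 45.7
```

Request:
step_arm --increments '[[[-1,-1,4.5,20,0,0,0],[-1,-1,4.5,45,0,0,0],[-1,-1,4.5,70,0,0,0],[-1,-1,4.5,90,0,0,0],[-1,-1,4.5,100,0,0,0],[-1,-1,4.5,105,0,0,0],[-1,-1,4.5,109,0,0,0],[-1,-1,4.5,110.5,0,0,0],[-1,-1,4.5,110.5,0,0,0]]]'

```text
t: 20.98
eef_pos: [0.5926, 0.0564, 0.0782]
tool_rot: [0.0, 0.658, 0.753, 0.0]
contact_force: [-0.5, -1.1, -4.2]
gripper_width: 0.249
grasp_force: 45.5
```

```bash
python3 to.py .5914 .0558 .0765 .1357
```

```text
move [-0.5 -1.3  1.7] [ 0.08  0.01 -0.03] t 21.0 tcp [0.5926 0.0564 0.0782] w 0.25 f 45.5
```

Request:
step_arm --increments '[[[-1,0,-1,1,0,0,0],[-1,0,-1,2.5,0,0,0],[-1,0,-1,2.5,0,0,0],[0.1,0,-1,2.5,0,0,0],[0.1,0,-1,2.5,0,0,0],[0.1,0,-1,2.5,0,0,0],[0.1,0,-1,-15,0,0,0],[0.1,0,-1,-50,0,0,0],[0.1,0,-1,-90,0,0,0],[0.1,0,-1,-120,0,0,0]]]'

```text
t: 21.82
eef_pos: [0.5915, 0.0569, 0.2003]
tool_rot: [0.0, 0.657, 0.753, 0.001]
contact_force: [0.8, 0.0, 0.5]
gripper_width: 0.548
grasp_force: 0.0
```

```bash
cat > door.py <<'E'
from h import *
g=[.6225,.1125,.1357];a=g[2]
# hinge in bay frame; bay origin = grid -6mm in x; door outer face hinge at x~-.092, y~+.089
for hx in(-.098,):
  H=np.array([hx,.089])
  for th in(.75,.683,.6,.5,.4,.3,.2,.1,.05,0):
    n=rz(-th)@np.array([-1,0]);l=rz(-th)@np.array([0,-1]);
    P=H+.13*l; off=P+.012*n
    w=rz(a)@P+g[:2];wo=rz(a)@off+g[:2];F=rz(a)@(H+.178*l)+g[:2]
    print(th,"push",w.round(4),"tip+12mm",wo.round(4),"normal yaw",round(float(np.arctan2(*(rz(a)@-n)[::-1])),3),"free",F.round(3))
E
python3 door.py; python3 to.py .45 -.06 .2 .1357
```

```text
0.75 push [0.4384 0.0812] tip+12mm [0.4286 0.0881] normal yaw -0.614 free [0.411 0.042]
0.683 push [0.4457 0.0764] tip+12mm [0.4355 0.0827] normal yaw -0.547 free [0.421 0.035]
0.6 push [0.4551 0.0712] tip+12mm [0.4444 0.0766] normal yaw -0.464 free [0.434 0.028]
0.5 push [0.467 0.066] tip+12mm [0.4558 0.0702] normal yaw -0.364 free [0.45  0.021]
0.4 push [0.4794 0.0619] tip+12mm [0.4678 0.0651] normal yaw -0.264 free [0.467 0.016]
0.3 push [0.4921 0.0592] tip+12mm [0.4803 0.0611] normal yaw -0.164 free [0.484 0.012]
0.2 push [0.505  0.0577] tip+12mm [0.493  0.0585] normal yaw -0.064 free [0.502 0.01 ]
0.1 push [0.518  0.0575] tip+12mm [0.506  0.0571] normal yaw 0.036 free [0.52 0.01]
0.05 push [0.5245 0.0579] tip+12mm [0.5125 0.0569] normal yaw 0.086 free [0.529 0.01 ]
0 push [0.5309 0.0586] tip+12mm [0.5191 0.057 ] normal yaw 0.136 free [0.537 0.011]
move [-9.670e+01 -1.561e+02 -1.000e-01] [ 0.11 -0.02  0.01] t 21.8 tcp [0.5915 0.0569 0.2003] w 0.55 f 0.0
```

```bash
python3 to.py .424 .090 .15 1.25
```

```text
move [  55.5 -161.6   50. ] [ 1.100e-01  4.000e-02 -6.383e+01] t 21.8 tcp [0.5915 0.0569 0.2003] w 0.55 f 0.0
```

Request:
step_arm --increments '[[[-1,11,-32,0,0,0,-7],[-1,22,-64,0,0,0,-14],[-1,33,-96,0,0,0,-21],[-1,44,-128,10,0,0,-28],[-1,55,-161,20,0,0,-35],[-1,55,-161,30,0,0,-42],[-1,55,-161,50,0,0,-49],[-1,55,-161,50,0,0,-56],[-1,55,-161,50,0,0,-64],[-1,55,-161,50,0,0,-64]]]'

```text
t: 22.65
eef_pos: [0.424, 0.0893, 0.1474]
tool_rot: [-0.0, 0.156, 0.988, 0.0]
contact_force: [0.7, -0.1, 0.3]
gripper_width: 0.001
grasp_force: 0.0
```

```bash
python3 to.py .424 .090 .05 1.25; python3 look.py l4; python3 -c "
from station import bot;print(bot.get_obs()['q'].round(2))"
```

```text
move [ 0.2  0.7 97.4] [ 0.01 -0.01  0.42] t 22.6 tcp [0.424  0.0893 0.1474] w 0.0 f 0.0
[ 0.39  0.3  -0.84  2.15  0.3   0.82  0.61]
```

View pics/l4.png

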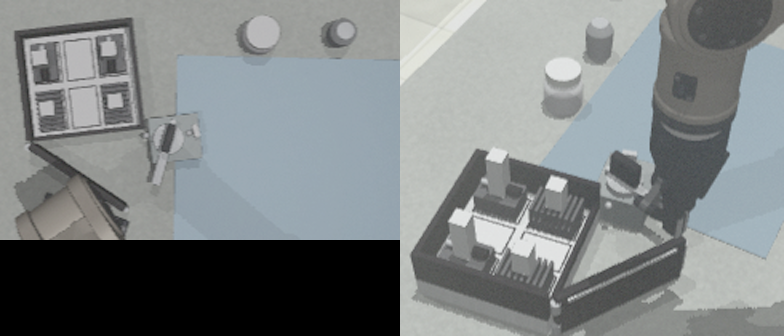

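All four modules stand on their pads: talls at (40,60),(108,47), shorts at (47,108),(115,100). I'll lower the tool in front of the door.

Request:
step_arm --increments '[[[-1,0,0,30,0,0,0],[-1,0,0,55,0,0,0],[-1,0,0,75,0,0,0],[-1,0,0,90,0,0,0],[-1,0,0,96,0,0,0],[-1,0,0,96,0,0,0]]]'

```text
t: 23.25
eef_pos: [0.4234, 0.0892, 0.0507]
tool_rot: [-0.001, 0.159, 0.987, -0.0]
contact_force: [0.2, -0.4, 0.1]
gripper_width: -0.001
grasp_force: 0.0
```

```bash
for p in ".4444 .0766" ".4678 .0651" ".493 .0585" ".5125 .0569" ".523 .0575"; do python3 to.py $p .05 1.25;done; python3 -c "
from station import bot;print(bot.get_obs()['q'].round(2),bot.get_obs()['contact_force'])"
```

```text
move [-23.9  -5.3   0.7] [-0.06 -0.1   0.04] t 23.2 tcp [0.4234 0.0892 0.0507] w -0.0 f 0.0
move [-49.7  -8.9   0.6] [-0.06 -0.1   0.04] t 23.2 tcp [0.4234 0.0892 0.0507] w -0.0 f 0.0
move [-75.7  -7.2   0.6] [-0.06 -0.1   0.04] t 23.2 tcp [0.4234 0.0892 0.0507] w -0.0 f 0.0
move [-94.8  -2.6   0.5] [-0.06 -0.1   0.04] t 23.2 tcp [0.4234 0.0892 0.0507] w -0.0 f 0.0
move [-104.5    1.3    0.5] [-0.06 -0.1   0.04] t 23.2 tcp [0.4234 0.0892 0.0507] w -0.0 f 0.0
[ 0.24  0.47 -0.7   2.22  0.52  0.62  0.41] [ 0.1767315  -0.3996554   0.12988805]
```

Request:
step_arm --increments '[[[-1,-8,-2,0,0,0,0],[-1,-16,-4,0,0,0,0],[-1,-24,-5,0,0,0,0],[-1,-32,-6.5,0,0,0,0],[-1,-40,-8,0,0,0,0],[-1,-48,-9,0,0,0,0],[-1,-56,-9,0,0,0,0],[-1,-64,-8,0,0,0,0],[-1,-70,-7.5,0,0,0,0],[-1,-76,-7,0,0,0,0]]]'

```text
t: 24.08
eef_pos: [0.4947, 0.0588, 0.0515]
tool_rot: [-0.0, 0.159, 0.987, 0.0]
contact_force: [-0.5, 0.8, -0.4]
gripper_width: 0.006
grasp_force: 0.3
```

Request:
step_arm --increments '[[[-1,-5,1,0,0,0,0],[-1,-10,2,0,0,0,0],[-1,-14,3.5,0,0,0,0],[-1,-18,5,0,0,0,0],[-1,-22,6.5,0,0,0,0],[-1,-26,8,0,0,0,0],[-1,-28,9,0,0,0,0],[-1,-28,9,0,0,0,0]]]'

```text
t: 24.75
eef_pos: [0.5216, 0.0587, 0.051]
tool_rot: [-0.002, 0.158, 0.987, -0.001]
contact_force: [-5.7, -0.4, 3.9]
gripper_width: 0.002
grasp_force: 3.0
```

```bash
python3 to.py .523 .0575 .05 1.25;python3 look.py l5
```

```text
move [-1.7 -0.7  1. ] [-0.12 -0.19  0.18] t 24.8 tcp [0.5216 0.0587 0.051 ] w 0.0 f 3.0
```

View pics/l5.png

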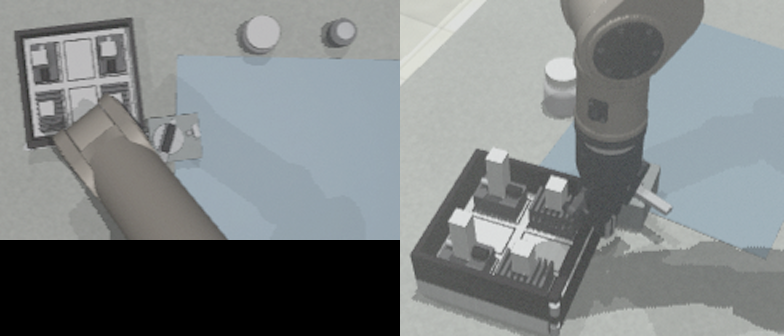

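The door looks about shut (right end at side crop (600,215)), with 5.7 N at the tip. I'll press a little further to be sure it seats.

Request:
step_arm --increments '[[[-1,-2,0.8,0,0,0,0],[-1,-4,1.6,0,0,0,0],[-1,-4,1.6,0,0,0,0]]]'

```text
t: 25.1
eef_pos: [0.5219, 0.0587, 0.0506]
tool_rot: [-0.005, 0.158, 0.987, -0.003]
contact_force: [-17.9, -0.5, 13.9]
gripper_width: -0.002
grasp_force: 8.9
```

Request:
step_arm --increments '[[[-1,-2,0.8,0,0,0,0],[-1,-4,1.6,0,0,0,0],[-1,-4,1.6,0,0,0,0]]]'

```text
t: 25.35
eef_pos: [0.5221, 0.0587, 0.0502]
tool_rot: [-0.008, 0.157, 0.987, -0.004]
contact_force: [-30.3, -1.2, 25.2]
gripper_width: 0.0
grasp_force: 15.1
```

The door meets a hard stop with the force rising, so it is seated. I'll back off and rise.

Request:
step_arm --increments '[[[-1,10,0,0,0,0,0],[-1,30,0,0,0,0,0],[-1,50,0,-20,0,0,0],[-1,60,0,-60,0,0,0],[-1,60,0,-100,0,0,0],[-1,60,30,-130,0,0,0],[-0.4,60,60,-130,0,0,0],[-0.4,60,90,-130,0,0,0],[-0.4,60,90,-130,0,0,0]]]'

```text
t: 26.1
eef_pos: [0.505, 0.17, 0.1835]
tool_rot: [0.002, 0.156, 0.988, 0.003]
contact_force: [-0.2, -0.1, -0.1]
gripper_width: 0.302
grasp_force: 0.0
```

```bash
python3 to.py .5364 -.0279 .13 1.35
python3 - <<'E'
from station import bot
import cv2,numpy as np,pickle
d={n:bot.read_camera(n) for n in("top","side")};pickle.dump(d,open("c1.pkl","wb"))
a=d["top"]["image"][170:270,245:365,::-1];b=d["side"]["image"][190:290,300:380,::-1]
f=lambda i:cv2.resize(i,None,fx=4,fy=4,interpolation=cv2.INTER_CUBIC)
im=np.hstack([f(a),f(b)]);cv2.imwrite("pics/l6.png",np.uint8(255*(im/255.)**.6));print(im.shape)
E
```

```text
move [ -90.6 -179.    52.6] [ 0.38  0.19 -5.26] t 26.1 tcp [0.505  0.17   0.1835] w 0.3 f 0.0
(400, 800, 3)
```

View pics/l6.png

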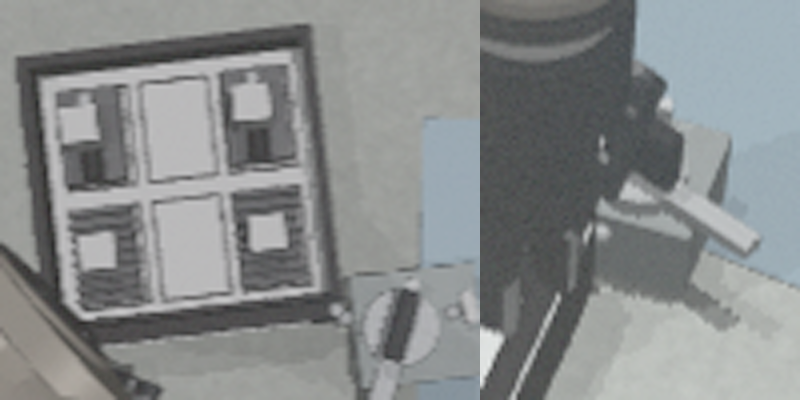

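The door is shut flush with the bay front and the modules are centred. The latch grip is centred at about (402,325) in the crop, which matches the earlier estimate.

Request:
step_arm --increments '[[[-0.4,-18,-36,0,0,0,-2],[-0.4,-36,-72,0,0,0,-3],[-0.4,-54,-108,0,0,0,-4],[-0.4,-72,-143,0,0,0,-5.3],[-0.4,-90.5,-179,10,0,0,-5.3],[-0.4,-90.5,-179,30,0,0,-5.3],[-0.4,-90.5,-179,52,0,0,-5.3],[-0.4,-90.5,-179,52,0,0,-5.3],[-0.4,-90.5,-179,52,0,0,-5.3]]]'

```text
t: 26.95
eef_pos: [0.5317, -0.0359, 0.1287]
tool_rot: [-0.002, 0.113, 0.994, -0.0]
contact_force: [-0.1, 0.2, 0.9]
gripper_width: 0.301
grasp_force: 0.0
```

```bash
python3 to.py .5364 -.0279 .069 1.35;python3 -c "
from station import bot;print(bot.get_obs()['q'].round(2))"
```

```text
move [-3.   8.9 59.7] [-0.04 -0.17 -0.33] t 26.9 tcp [ 0.5317 -0.0359  0.1287] w 0.3 f 0.0
[ 0.55  0.48 -0.75  1.95  0.42  0.88  0.92]
```

Request:
step_arm --increments '[[[-0.4,-3,9,10,0,0,0],[-0.4,-3,9,20,0,0,0],[-0.4,-3,9,20,0,0,0],[-0.4,-3,9,20,0,0,0]]]'

```text
t: 27.28
eef_pos: [0.5377, -0.0268, 0.1097]
tool_rot: [-0.0, 0.112, 0.994, -0.0]
contact_force: [-0.2, 0.7, 0.2]
gripper_width: 0.3
grasp_force: 0.0
```

```bash
python3 to.py .5364 -.0279 .069 1.35
```

```text
move [ 1.  -1.3 40.7] [-0.02 -0.03 -0.23] t 27.3 tcp [ 0.5377 -0.0268  0.1097] w 0.3 f 0.0
```

Request:
step_arm --increments '[[[-0.4,1,-1.5,8,0,0,0],[-0.4,1,-1.5,16,0,0,0],[-0.4,1,-1.5,24,0,0,0],[-0.4,1,-1.5,32,0,0,0],[-0.4,1,-1.5,38,0,0,0],[-0.4,1,-1.5,38,0,0,0]]]'

```text
t: 27.78
eef_pos: [0.5357, -0.0282, 0.0699]
tool_rot: [-0.001, 0.113, 0.994, -0.0]
contact_force: [-0.3, 0.8, -0.1]
gripper_width: 0.3
grasp_force: 0.0
```

Request:
step_arm --increments '[[[-1,0,0,0,0,0,0],[-1,0,0,0,0,0,0],[-1,0,0,0,0,0,0],[-1,0,0,0,0,0,0],[-1,0,0,0,0,0,0]]]'

```text
t: 28.2
eef_pos: [0.5364, -0.0274, 0.0712]
tool_rot: [-0.0, 0.112, 0.994, 0.0]
contact_force: [0.6, 4.6, -9.8]
gripper_width: 0.156
grasp_force: 42.8
```

Request:
step_arm --increments '[[[-1,0,0,0,0,0,5],[-1,0,0,0,0,0,10],[-1,0,0,0,0,0,15],[-1,0,0,0,0,0,20],[-1,0,0,0,0,0,25],[-1,0,0,0,0,0,30],[-1,0,0,0,0,0,34],[-1,0,0,0,0,0,38]]]'

```text
t: 28.87
eef_pos: [0.5362, -0.0276, 0.0712]
tool_rot: [-0.001, 0.431, 0.902, 0.0]
contact_force: [-0.1, 2.9, -8.9]
gripper_width: 0.155
grasp_force: 42.8
```

```bash
python3 to.py .5364 -.0279 .0712 1.35; python3 -c "
from station import bot;o=bot.get_obs();print(o['contact_force'].round(1),o['torque'].round(2),o['q'].round(2))"
```

```text
move [-0.3 -0.  -0. ] [ -0.    -0.06 -38.45] t 28.9 tcp [ 0.5362 -0.0276  0.0712] w 0.16 f 42.8
[-0.1  2.9 -8.9] [ 0.64 -0.1   0.  ] [ 0.36  0.52 -0.54  1.98  0.39  0.74  0.27]
```

Request:
step_arm --increments '[[[-1,0,0,0,0,0,4],[-1,0,0,0,0,0,8],[-1,0,0,0,0,0,12],[-1,0,0,0,0,0,16],[-1,0,0,0,0,0,20],[-1,0,0,0,0,0,24],[-1,0,0,0,0,0,27],[-1,0,0,0,0,0,27]]]' --force 60

```text
t: 29.53
eef_pos: [0.536, -0.0277, 0.0712]
tool_rot: [-0.001, 0.629, 0.777, -0.0]
contact_force: [-0.9, 3.4, -9.4]
gripper_width: 0.154
grasp_force: 62.6
```

```bash
python3 to.py .5364 -.0279 .0712 1.35; python3 -c "
from station import bot;o=bot.get_obs();print(o['contact_force'].round(1),o['torque'].round(2),o['q'].round(2))"
```

```text
move [-0.3  0.4  0. ] [-6.000e-02 -7.000e-02 -6.537e+01] t 29.5 tcp [ 0.536  -0.0277  0.0712] w 0.15 f 62.6
[-0.9  3.4 -9.4] [ 0.69  0.16 -0.08] [ 0.28  0.5  -0.43  1.99  0.31  0.71 -0.13]
```

Request:
step_arm --increments '[[[-1,0,0,0,0,0,2],[-1,0,0,0,0,0,4],[-1,0,0,0,0,0,6],[-1,0,0,0,0,0,6]]]'

```text
t: 29.87
eef_pos: [0.5359, -0.0276, 0.0712]
tool_rot: [-0.0, 0.667, 0.745, -0.001]
contact_force: [-1.3, 2.3, -6.8]
gripper_width: 0.149
grasp_force: 65.4
```

```bash
python3 to.py .5364 -.0279 .0712 1.35; python3 -c "
from station import bot;o=bot.get_obs();print(o['contact_force'].round(1),o['torque'].round(2))"
```

```text
move [-0.3  0.4  0. ] [-9.000e-02 -3.000e-02 -7.099e+01] t 29.9 tcp [ 0.5359 -0.0276  0.0712] w 0.15 f 65.4
[-1.3  2.3 -6.8] [0.66 0.34 1.41]
```

The torque about the latch axis has risen to 1.4 N m, so it is at the stop. I'll release and retreat.

Request:
step_arm --increments '[[[-0.4,0,0,0,0,0,0],[-0.4,0,0,0,0,0,0],[-0.4,0,0,0,0,0,0],[-0.4,0,0,-15,0,0,0],[-0.4,0,0,-50,0,0,0],[-0.4,0,0,-90,0,0,0],[-0.4,-30,0,-120,0,0,0],[-0.4,-65,0,-120,0,0,0],[-0.4,-100,0,-120,0,0,0],[-0.4,-135,0,-120,0,0,0]]]'

```text
t: 30.7
eef_pos: [0.5519, -0.1646, 0.1934]
tool_rot: [0.002, 0.669, 0.743, 0.001]
contact_force: [0.3, 0.4, -0.1]
gripper_width: 0.296
grasp_force: 0.0
```

Request:
step_arm --increments '[[[-0.4,-35,0,0,0,0,0],[-0.4,-70,0,0,0,0,0],[-0.4,-100,0,0,0,0,0],[-0.4,-120,0,0,0,0,0],[-0.4,-120,0,0,0,0,0]]]'

```text
t: 31.12
eef_pos: [0.5629, -0.2889, 0.1919]
tool_rot: [0.002, 0.672, 0.741, -0.001]
contact_force: [-1.5, -0.6, -0.4]
gripper_width: 0.301
grasp_force: 0.0
```

```bash
python3 look.py l7
```

```text
(no output)
```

View pics/l7.png

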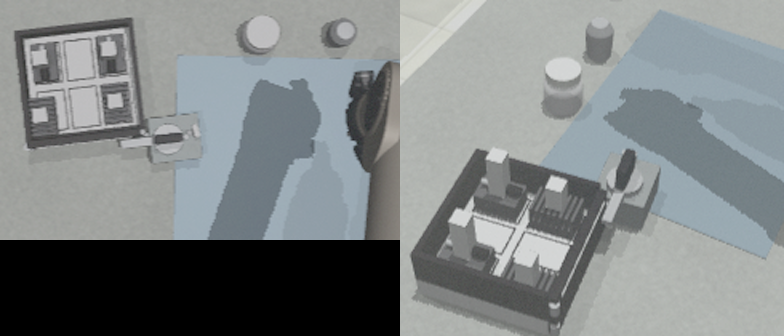

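The latch arm now lies across the door. Short A on pad3 has been knocked towards the front left, to top crop (40,115). I'll zoom in to measure it.

Run:
```python
from station import bot
import cv2,numpy as np,pickle
d={n:bot.read_camera(n) for n in("top","side")};pickle.dump(d,open("c0.pkl","wb"))
a=d["top"]["image"][205:265,245:315,::-1];b=d["side"]["image"][255:325,265:325,::-1]
f=lambda i:cv2.resize(i,None,fx=6,fy=6,interpolation=cv2.INTER_CUBIC)
A=f(a);B=f(b)
A=cv2.copyMakeBorder(A,0,60,0,0,cv2.BORDER_CONSTANT)
im=np.hstack([A,B]);cv2.imwrite("pics/l8.png",np.uint8(255*(im/255.)**.6));print(im.shape)
```

```text
(420, 780, 3)
```

View pics/l8.png

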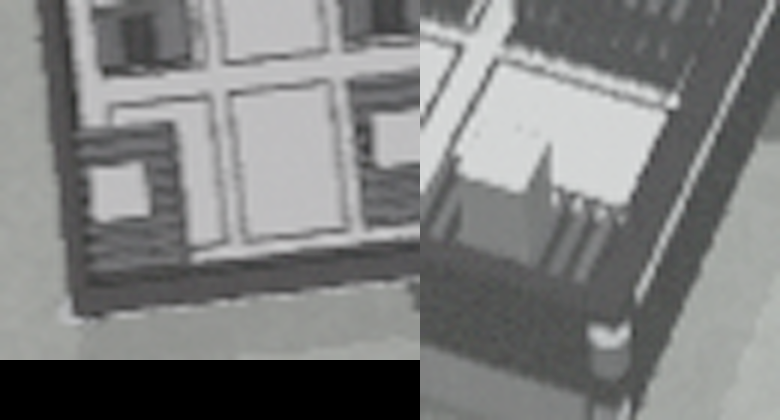

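```bash
python3 - <<'E'
from h import *
g=[.6225,.1125,.1357]
p=world("top",(245+121/6,205+192/6),.104);s=world("side",(265+83/6,255+150/6),.104)
for w in(p,s):print(w.round(4),(rz(g[2]).T@(w[:2]-g[:2])).round(4))
# ref: short B on pad5 from top view (385..445)
B=[(.03,.02,.066),(.03,-.02,.066),(-.03,-.02,.066)]
q=[(78,133),(172,125),(187,262)]
W=[world("top",(245+x/6,205+y/6),.066)[:2] for x,y in q]
print([ (rz(g[2]).T@(w-g[:2])).round(4) for w in W])
E
python3 to.py .5615 .1715 .17 .1357
```

```text
[0.5664 0.1694 0.104 ] [-0.0479  0.064 ]
[0.5677 0.1677 0.104 ] [-0.0468  0.0621]
[array([-0.0191,  0.0835]), array([-0.0202,  0.044 ]), array([-0.078,  0.044])]
move [449.6  45.9  22.1] [ 0.04 -0.03 -1.63] t 31.3 tcp [ 0.564  -0.2804  0.1918] w 0.3 f 0.0
```

Request:
step_arm --increments '[[[-0.25,38,4,0,0,0,0],[-0.25,76,8,0,0,0,0],[-0.25,114,12,0,0,0,0],[-0.25,152,16,0,0,0,0],[-0.25,190,20,0,0,0,-1],[-0.25,228,24,0,0,0,-1],[-0.25,266,28,0,0,0,-1.6],[-0.25,304,32,0,0,0,-1.6],[-0.25,342,38,0,0,0,-1.6],[-0.25,380,43,0,0,0,-1.6]]]' --force 40

```text
t: 32.15
eef_pos: [0.5654, 0.1041, 0.1921]
tool_rot: [0.0, 0.657, 0.754, 0.0]
contact_force: [1.2, 0.3, -0.6]
gripper_width: 0.374
grasp_force: 0.0
```

```bash
python3 to.py .5670 .1670 .15 .1357
```

```text
move [62.1 10.1 42.1] [ 0.05 -0.    0.03] t 32.1 tcp [0.5654 0.1041 0.1921] w 0.37 f 0.0
```

Request:
step_arm --increments '[[[-0.25,30,5,10,0,0,0],[-0.25,55,9,25,0,0,0],[-0.25,62,10,42,0,0,0],[-0.25,62,10,42,0,0,0],[-0.25,62,10,42,0,0,0]]]'

```text
t: 32.57
eef_pos: [0.5666, 0.1643, 0.1492]
tool_rot: [-0.0, 0.657, 0.754, -0.001]
contact_force: [0.1, -0.9, 0.5]
gripper_width: 0.37
grasp_force: 0.0
```

```bash
python3 to.py .5670 .1670 .11 .1357
```

```text
move [ 2.6  0.8 39.2] [-0.11  0.02  0.06] t 32.6 tcp [0.5666 0.1643 0.1492] w 0.37 f 0.0
```

Request:
step_arm --increments '[[[-0.25,2.5,0.5,12,0,0,0],[-0.25,2.5,0.5,24,0,0,0],[-0.25,2.5,0.5,36,0,0,0],[-0.25,2.5,0.5,45,0,0,0],[-0.25,2.5,0.5,52,0,0,0]]]'

```text
t: 32.98
eef_pos: [0.5676, 0.165, 0.0959]
tool_rot: [-0.0, 0.659, 0.752, -0.001]
contact_force: [-0.6, -0.3, -0.4]
gripper_width: 0.376
grasp_force: 0.0
```

Request:
step_arm --increments '[[[-0.25,0,0,8,0,0,0],[-0.25,0,0,16,0,0,0],[-0.25,0,0,19,0,0,0],[-0.25,0,0,19,0,0,0]]]'

```text
t: 33.32
eef_pos: [0.5676, 0.1659, 0.0775]
tool_rot: [-0.0, 0.658, 0.753, -0.001]
contact_force: [0.5, -0.3, -0.0]
gripper_width: 0.376
grasp_force: 0.0
```

Request:
step_arm --increments '[[[-1,0,0,0,0,0,0],[-1,0,0,0,0,0,0],[-1,0,0,0,0,0,0],[-1,0,0,0,0,0,0],[-1,0,0,0,0,0,0]]]'

```text
t: 33.73
eef_pos: [0.568, 0.166, 0.0786]
tool_rot: [0.0, 0.658, 0.753, -0.0]
contact_force: [0.4, -0.2, -2.6]
gripper_width: 0.25
grasp_force: 39.9
```

```bash
python3 to.py .5773 .1575 .09 .1357
```

```text
move [ -9.7   8.1 -11.4] [ 0.   0.  -0.1] t 33.7 tcp [0.568  0.166  0.0786] w 0.25 f 39.9
```

Request:
step_arm --increments '[[[-1,0,0,-5,0,0,0],[-1,0,0,-9,0,0,0],[-1,-5,4,-9,0,0,0],[-1,-10.5,8.3,-9,0,0,0],[-1,-10.5,8.3,-9,0,0,0],[-1,-10.5,8.3,-9,0,0,0]]]'

```text
t: 34.23
eef_pos: [0.5781, 0.1557, 0.0873]
tool_rot: [0.0, 0.659, 0.752, -0.0]
contact_force: [-0.7, -0.5, -4.0]
gripper_width: 0.248
grasp_force: 40.0
```

```bash
python3 to.py .5776 .1568 .078 .1357
```

```text
move [ 1.2 -0.4  9.3] [-0.02  0.03 -0.21] t 34.2 tcp [0.5781 0.1557 0.0873] w 0.25 f 40.0
```

Request:
step_arm --increments '[[[-1,1,0,4,0,0,0],[-1,1,0,8,0,0,0],[-1,1,0,10,0,0,0],[-1,1,0,10,0,0,0],[-0.2,1,0,10,0,0,0],[-0.2,1,0,10,0,0,0],[-0.2,1,0,10,0,0,0],[-0.2,1,0,-10,0,0,0],[-0.2,1,0,-45,0,0,0],[-0.2,1,0,-85,0,0,0]]]'

```text
t: 35.07
eef_pos: [0.576, 0.1573, 0.1714]
tool_rot: [-0.001, 0.658, 0.753, -0.002]
contact_force: [0.7, 0.7, 0.7]
gripper_width: 0.401
grasp_force: 0.0
```

Request:
step_arm --increments '[[[-0.2,0,0,-30,0,0,0],[-0.2,-35,0,-30,0,0,0],[-0.2,-75,0,-30,0,0,0],[-0.2,-115,0,-30,0,0,0],[-0.2,-155,0,-30,0,0,0],[-0.2,-195,0,-30,0,0,0],[-0.2,-235,0,-30,0,0,0],[-0.2,-275,0,-30,0,0,0],[-0.2,-310,0,-30,0,0,0],[-0.2,-340,0,-30,0,0,0]]]'

```text
t: 35.9
eef_pos: [0.6228, -0.1827, 0.2023]
tool_rot: [0.0, 0.659, 0.752, -0.0]
contact_force: [1.0, 0.6, -0.1]
gripper_width: 0.401
grasp_force: 0.0
```

Request:
step_arm --increments '[[[-0.2,0,0,0,0,0,0],[-0.2,0,0,0,0,0,0],[-0.2,0,0,0,0,0,0],[-0.2,0,0,0,0,0,0],[-0.2,0,0,0,0,0,0],[-0.2,0,0,0,0,0,0]]]'

```text
t: 36.4
eef_pos: [0.6231, -0.1776, 0.2026]
tool_rot: [-0.0, 0.657, 0.754, 0.0]
contact_force: [-0.6, 0.2, -0.2]
gripper_width: 0.401
grasp_force: 0.0
```

Run:
```python
from station import bot
import cv2,numpy as np,pickle
d={n:bot.read_camera(n) for n in("top","side")};pickle.dump(d,open("c0.pkl","wb"))
a=d["top"]["image"][170:270,245:345,::-1];b=d["side"]["image"][205:325,200:300,::-1]
a=d["top"]["image"][170:270,245:345,::-1];b=d["side"]["image"][210:330,205:330,::-1]
f=lambda i:cv2.resize(i,None,fx=3.5,fy=3.5,interpolation=cv2.INTER_CUBIC)
A=cv2.copyMakeBorder(f(a),0,70,0,0,cv2.BORDER_CONSTANT)
im=np.hstack([A,f(b)]);cv2.imwrite("pics/l9.png",np.uint8(255*(im/255.)**.6));print(im.shape)
```

```text
(420, 788, 3)
```

View pics/l9.png

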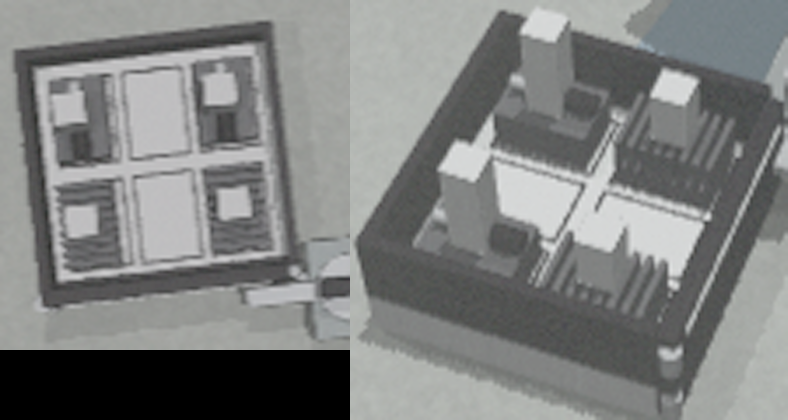

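Run:
```python
from h import *
g=[.6225,.1125,.1357]
for q,z,p in[((69,108),.126,(.0385,.052)),((219,90),.126,(.0385,-.052)),((81,221),.104,(-.0385,.052)),((236,203),.104,(-.0385,-.052))]:
    w=world("top",(245+q[0]/3.5,170+q[1]/3.5),z);print(((rz(g[2]).T@(w[:2]-g[:2])-p)*1000).round(1))
```

```text
[-0.7  1.1]
[-0.1  0.9]
[-0.8  3.7]
[-0.6 -1.4]
```

All four are within 4 mm of their pad centres, the door is shut, the latch is across it and the arm is clear. I'll hand in.

```bash
python3 -c "
from station import bot;print(bot.hand_in())"
```

```text
the job is handed in; nothing more can be done
None
```

The job is handed in, with no verdict returned: all four modules present stand within about 4 mm of their pad centres (one knocked aside mid-run was put back), the door is shut and seated, and the latch is turned to its stop.

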